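# Fold up the amber spatter screen

### The job

The flange plate with the two posts is next to be welded: fold the amber spatter screen of its fixture up about its hinge until it stands upright, and let go of it there. Leave the flange where it sits on the fixture, and leave the bare aluminium screen of the other fixture as it is.

Things in the scene. Friction and masses are not known exactly. Their poses are not given: they have to be found in the camera images.
- amber_screen (a joint): angle of the stiff screen (orange frame, amber pane; 150 mm along hinge, 110 mm hinge to free edge, 8 mm thick, 0.18 kg): 0 = level, pointing out away from its fixture; 1.57 = upright; more = leaning in over the fixture (stop at 2.3). Starts leaning out at 0.6 to 0.9. A friction hinge holds it at any angle; 3 to 5 N at the free edge turns it.
- amber_hinge (a point): middle of the hinge line, 18 mm above table, fixed to the fixture (does not turn). x along hinge, y in over the fixture, z up; the screen leans to -y. Hinge line is in the screen's outer face: upright it fills y = 0 to 8 mm, up to 128 mm above table. Fixture: fixed dark steel plate, 170 (x) x 120 (y, from hinge inwards) x 12 mm. It and the aluminium-screen fixture can change places.
- steel_screen_edge (a point): middle of the free edge of the other screen (same size, aluminium frame and pane, also leaning outwards on its own fixture); to be left alone.
- flange: the workpiece: aluminium plate 90 x 70 x 8 mm with two dark steel posts (16 mm thick, 70 mm tall with the plate, 44 mm apart along its x), 0.45 kg, lying loose on the amber screen's fixture; origin at the centre of its underside, z up. To be left alone.

How it is judged:
By the outcome, as a careful person would: the job done as asked, in the order asked, and still so for the second after the job is handed in, with the robot touching nothing.
It also fails if it takes over 29 s, if anything falls off the work surface, if the arm or the gripper's body presses on something with over 40 N, if the wrist force passes 120 N, or if a joint passes its speed limit or range.

### The arm

A 6-joint arm with a two-finger parallel gripper is mounted at the origin on the work surface. World frame = base frame: x ahead of the robot, y to its left, z up, the work surface at z = 0. Lengths are in m, angles in rad, forces in N, time in s.
With the tool pointing down it reaches from about 0.425 to 0.95 m from the base axis. Payload 3.5 kg.
Tool frame: the origin (TCP) lies midway between the tips of the shut fingers; the grasp point (between the pads) lies grasp_offset behind it (grasp_offset is the distance from the TCP to the grasp point, in m); z points along the fingers, y is the direction in which the jaws open and shut (so a half turn about z gives the same grasp; the last joint's range is limited). The gripper opens to 85 mm and grips with 20 to 120 N. Pads are 22 mm wide; open, the fingers measure 114 mm over their backs; the gripper's body (76 mm by 85 mm) begins 54 mm behind the grasp point. The pads swing forward as they close: fully open they stand 13 mm farther back than shut.
Start: joints at [-1.386, 0.286, 1.577, -0, 1.279, -0.15], TCP at [0.222, -0.637, 0.192] pointing down, gripper open.
Joint ranges: [-2.77, 2.77], [-0.9, 2.22], [0.21, 2.48], [-1.53, 4.67], [0.24, 2.81], [-2.84, 2.84]. Speed limits (rad/s): [2.79, 2.79, 3.14, 3.14, 3.14, 3.14].

### API

Orientations are given as a unit quaternion [x, y, z, w].
In Python, from plant import * gives the robot as it stands.
- The arm moves only by the tool jog_arm, never from a script. Its argument "targets" is text: rows parted by semicolons, each of 7 numbers parted by spaces: the shift along the world's x, y, z in mm, then the turn, a rotation vector about the world's x, y, z in degrees, then the gripper's target within -1 to 1 (fully open at 1, half-way at 0, shut at -1). A call has 1 to 10 rows; each row shifts and turns the pose as measured when the row begins; what a row does not reach is not made up. A row lasts 1/12 s, in which the tool goes at most 41.7 mm and 7.16 degrees, less where a joint would pass 70% of its speed; a pose out of reach is approached as far as the arm can. A call with a gripper value outside its range is refused whole. The fingers move at their own pace and stop on an object; "force" is the grip in N (left out, the last holds). Time passes only in rows, so rows that do not move let the fingers close. It gives the time, the measured TCP pose, the force and the opening at its end, in the units of the state.
- get_state(): the state, without advancing time (a new reading comes with each control period).
- read_camera(name): name is "scene" or "side" or "wrist"; returns a dict with "pixels" (480x640x3 uint8, blue, green, red), "mtx" (3x3 intrinsics, pixels), "world_from_camera" (4x4, takes a point from camera to world coordinates). Camera axes: x right, y up, looking along -z (the intrinsics and any distortion apply to the point x, -y, -z); pixel columns grow to the right and rows downward; lengths in m; the calibration is good to about 2 mm. A picture is of the moment at which its call begins. There is no depth.
- sign_off(): hands the job in, once; it reports no verdict.
Trained networks look in a picture, given as the dict that the camera call returned (one of the last four; its "shot" number tells which), for a name from the list of things; names that differ only in an ending like _2 or _b are one class to them, and where a whole thing is asked for, a point or a joint stands for the part that bears it (a point fixed in the world has none). Each returns a list of dicts, best first, with "p" (0 to 1); they miss things now and then, are a little off and sometimes report something else, mostly with a low value. They report only what shows in the picture. A call takes as long as a camera call.
- spot_in(target, picture): "uv" ([column, row] in pixels, amid what is visible of it).
- silhouettes(target, picture): "mask" (480x640 bool, what is visible of it) and "uv" ([column, row] in pixels, amid what is visible of it).
- mark_of(target, picture): "uv" ([column, row] in pixels: a listed point, or the origin of a listed thing).
The state is a dict: "time": time; "qpos": joint angles; "dq": joint speeds; "joint_efforts": joint torques, N m; "eef_pos": TCP position; "tcp_rot": TCP orientation; "contact_force": force on the tool from outside, world axes, zero at the start; "wrist_torque": the same for the moment, N m; "opening": opening from 0.0 (shut) to 1.0 (fully open).
Only numpy, scipy, OpenCV 4.12 (cv2) and the standard library are available. Lean on these libraries where they do the work, as an engineer would, in place of code of your own. Each camera call takes 0.05 s, during which the arm holds its last target.

## Working session

There is one attempt and no reset: what is moved stays moved. The work goes in short steps, Python scripts to look and compute and a tool call to move; the robot and the scene stay as the last step left them, time stands still between calls to the robot, and variables do not carry over. Pictures are saved under pics/ and viewed, and the job is handed in when it is done.

Besides the shell and the picture viewer there is one more tool, called after ">>>" in YAML: its name, and indented under it one key for each argument. jog_arm: Moves the arm, as the interface text tells. Its arguments: {"type":"object","properties":{"targets":{"type":"string"},"force":{"type":"number"}},"required":["targets"]}

```bash
mkdir -p pics; ls; cat > h.py <<'E'
from plant import *
import numpy as np, cv2
def save(p,n): cv2.imwrite('pics/'+n+'.png',p['pixels'])
E
python3 - <<'E'
from h import *
s=get_state(); print(s)
for n in ['scene','side','wrist']:
    p=read_camera(n); save(p,n+'0'); print(n,p.keys(),p['mtx'],p['world_from_camera'])
    for t in ['amber_hinge','steel_screen_edge','flange','amber_screen']:
        try: print(t,[(d['p'],d['uv']) for d in mark_of(t,p)][:2])
        except Exception as e: print(t,e)
        try: print('  spot',[(d['p'],d['uv']) for d in spot_in(t,p)][:2])
        except Exception as e: print(t,e)
E
```

```text
pics
{'time': 0.0, 'qpos': array([-1.38603070e+00,  2.87183078e-01,  1.57818635e+00,  1.64090843e-05,
        1.27857031e+00, -1.50020785e-01]), 'dq': array([ 1.14150112e-03,  7.93444269e-04, -2.20745405e-04, -1.68436593e-06,
        4.87632820e-04,  8.64442399e-04]), 'joint_efforts': array([ 7.15149071e-06, -4.05982876e+01, -2.92628074e+01, -1.43885995e-04,
        5.71145807e-03, -6.41840884e-06]), 'eef_pos': array([ 0.22166359, -0.63677683,  0.1902306 ]), 'tcp_rot': array([ 9.86022157e-01,  1.66610108e-01, -1.25335211e-05, -1.17350278e-03]), 'contact_force': array([0.06313308, 1.04918864, 0.01335375]), 'wrist_torque': array([ 0.0490044 ,  0.02760147, -0.04131753]), 'opening': 0.9996345929404334}
scene dict_keys(['pixels', 'mtx', 'world_from_camera', 'shot']) [[607.4966226    0.         313.29898356]
 [  0.         607.4966226  239.68031901]
 [  0.           0.           1.        ]] [[-0.61941882 -0.46232978  0.63448522  1.1896034 ]
 [ 0.78505767 -0.36252716  0.50225344  0.5053842 ]
 [-0.0021886   0.80921272  0.58751168  0.6643995 ]
 [ 0.          0.          0.          1.       
[... 910 characters left out ...]
mber_screen it knows: amber_hinge, flange, steel_screen_edge
  spot [(0.98, [364.5, 189.1])]
wrist dict_keys(['pixels', 'mtx', 'world_from_camera', 'shot']) [[427.54833222   0.         315.65390991]
 [  0.         427.54833222 239.14790907]
 [  0.           0.           1.        ]] [[ 3.28131633e-01  9.09102526e-01  2.56636374e-01  2.87349243e-01]
 [-9.44631878e-01  3.15646941e-01  8.96527982e-02 -6.15431548e-01]
 [ 4.97099019e-04 -2.71844819e-01  9.62340973e-01  3.74191380e-01]
 [ 0.00000000e+00  0.00000000e+00  0.00000000e+00  1.00000000e+00]]
amber_hinge []
  spot []
steel_screen_edge []
  spot []
flange []
  spot []
amber_screen it knows: amber_hinge, flange, steel_screen_edge
  spot []
```

View pics/scene0.png

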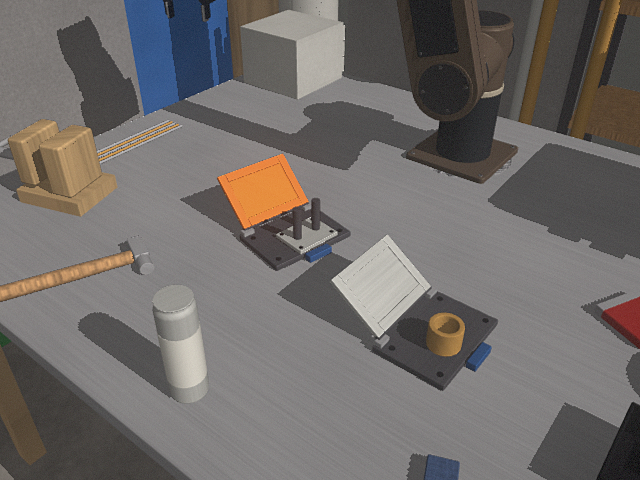

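View pics/side0.png

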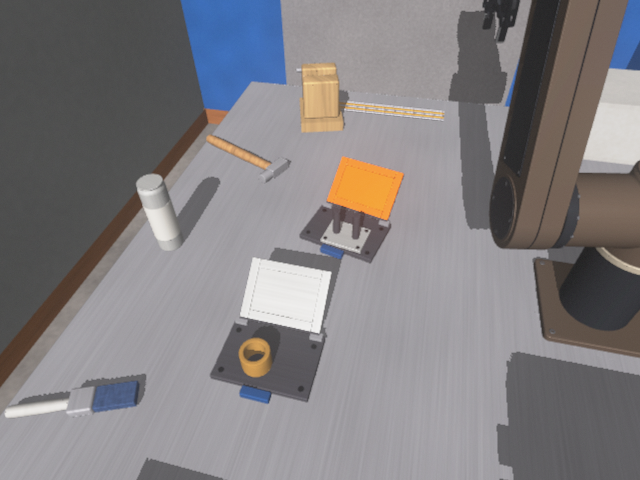

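```bash
cat >> h.py <<'E'
def ray(p,uv):
    M=p['world_from_camera'];K=p['mtx']
    d=np.linalg.solve(K,[uv[0],uv[1],1.]);d=np.array([d[0],-d[1],-d[2]])
    return M[:3,3],M[:3,:3]@d
def proj(p,X):
    M=p['world_from_camera'];X=np.atleast_2d(X)
    c=(X-M[:3,3])@M[:3,:3]; q=np.c_[c[:,0],-c[:,1],-c[:,2]]@p['mtx'].T
    return q[:,:2]/q[:,2:]
def tri(pu):
    A=0;b=0
    for p,uv in pu:
        o,d=ray(p,uv);d=d/np.linalg.norm(d);P=np.eye(3)-np.outer(d,d);A=A+P;b=b+P@o
    return np.linalg.solve(A,b)
def quad(m):
    m=m.astype(np.uint8);c=max(cv2.findContours(m,cv2.RETR_EXTERNAL,cv2.CHAIN_APPROX_NONE)[0],key=cv2.contourArea)
    return cv2.convexHull(c)[:,0]
def amask(p):
    h=cv2.cvtColor(p['pixels'],cv2.COLOR_BGR2HSV)
    return cv2.inRange(h,(8,200,120),(20,255,255))
E
python3 - <<'E'
from h import *
P={n:read_camera(n) for n in ['scene','side']}
for t in ['amber_hinge','steel_screen_edge','flange']:
    pu=[(p,mark_of(t,p)[0]['uv']) for p in P.values()]
    X=tri(pu); print(t,X.round(4),[(proj(p,X)[0]-u).round(1) for p,u in pu])
for n,p in P.items():
    s=silhouettes('amber_screen',p)[0]; m=s['mask']; print(n,s['p'],m.sum())
    q=quad(m); e=cv2.approxPolyDP(q,6,True)[:,0]; print(e.tolist())
    im=p['pixels'].copy(); im[cv2.Canny(m.astype(np.uint8)*255,50,100)>0]=(255,0,0)
    c=m.nonzero(); y,x=int(c[0].mean()),int(c[1].mean())
    cv2.imwrite(f'pics/crop_{n}.png',cv2.resize(im[y-60:y+90,x-75:x+125],None,fx=4,fy=4,interpolation=cv2.INTER_CUBIC)); print('crop origin',x-75,y-60)
E
```

```text
amber_hinge [ 0.4792 -0.1576  0.0125] [array([-0.2, -0.4]), array([-0.1,  0.4])]
steel_screen_edge [0.5557 0.0897 0.0799] [array([0.9, 1.3]), array([ 0.3, -1.3])]
flange [ 0.4839 -0.0677  0.009 ] [array([0.1, 0.2]), array([ 0. , -0.2])]
scene 0.6 4162
[[282, 154], [308, 203], [244, 229], [217, 178]]
crop origin 187 131
side 0.57 3315
[[342, 157], [401, 175], [386, 220], [327, 202]]
crop origin 289 128
```

View pics/crop_scene.png

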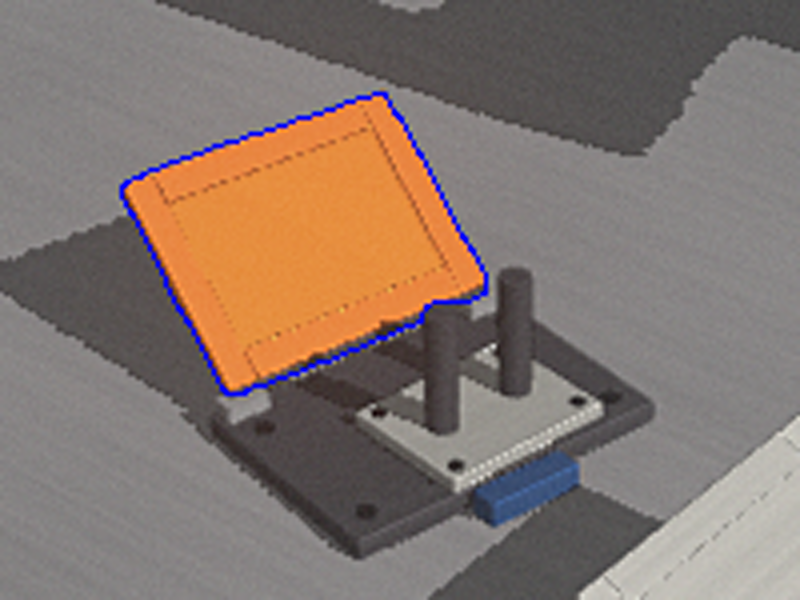

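View pics/crop_side.png

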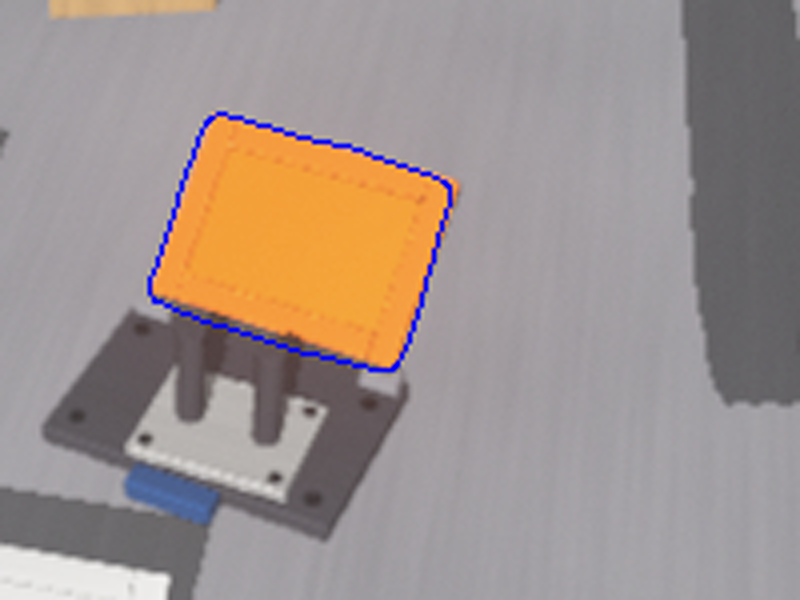

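```bash
cat >> h.py <<'E'
from scipy.optimize import minimize
def box(v):
    x,y,yaw,a=v
    ex=np.array([np.cos(yaw),np.sin(yaw),0]);ey=np.array([-np.sin(yaw),np.cos(yaw),0]);ez=np.array([0,0,1.])
    u=-np.cos(a)*ey+np.sin(a)*ez;n=np.sin(a)*ey+np.cos(a)*ez
    h=np.array([x,y,.018])
    return np.array([h+s*.075*ex+r*.110*u+t*.008*n for s in(-1,1) for r in(0,1) for t in(0,1)])
S=4
def rast(p,v):
    m=np.zeros((480*S,640*S),np.uint8)
    q=cv2.convexHull(((proj(p,box(v))+.5)*S*16).astype(np.int32)); cv2.fillConvexPoly(m,q,255,shift=4)
    return cv2.resize(m,(640,480),interpolation=cv2.INTER_AREA)/255.
def fit(ps,v0,only_a=False):
    ms=[(amask(p)>0)*1. for p in ps]
    ms=[cv2.morphologyEx(m,cv2.MORPH_CLOSE,np.ones((5,5))) for m in ms]
    ms=[np.where(cv2.connectedComponents(m.astype(np.uint8))[1]==np.argmax(np.bincount(cv2.connectedComponents(m.astype(np.uint8))[1][m>0])),m,0) for m in ms]
    c=lambda v:sum(abs(rast(p,v)-m).sum() for p,m in zip(ps,ms))
    f=(lambda a:c([*v0[:3],a[0]])) if only_a else c
    x0=v0[3:] if only_a else np.array(v0)
    st=np.array([.01,.01,.08,.15])[-len(x0):]
    for k in range(3):
        sim=np.vstack([x0]+[x0+np.eye(len(x0))[i]*st[i] for i in range(len(x0))])
        r=minimize(f,x0,method='Nelder-Mead',options=dict(initial_simplex=sim));x0=r.x;st=-st*.6
    return x0,r.fun,[m.sum() for m in ms]
E
python3 - <<'E'
from h import *
P={n:read_camera(n) for n in ['scene','side']}
for ps in [list(P.values()),[P['scene']],[P['side']]]:
  for yaw in (.1,-.25):
    print(fit(ps,[.479,-.158,yaw,.75]))
E
```

```text
Traceback (most recent call last):
  File "h.py", line 38, in fit
    ms=[np.where(cv2.connectedComponents(m.astype(np.uint8))[1]==np.argmax(np.bincount(cv2.connectedComponents(m.astype(np.uint8))[1][m>0])),m,0) for m in ms]
                                                                 ~~~~~~~~~^^^^^^^^^^^^^^^^^^^^^^^^^^^^^^^^^^^^^^^^^^^^^^^^^^^^^^^^^^^^^^^^^^
ValueError: attempt to get argmax of an empty sequence
```

```bash
python3 - <<'E'
import cv2
a=cv2.cvtColor(cv2.imread('pics/scene0.png'),cv2.COLOR_BGR2HSV);b=cv2.cvtColor(cv2.imread('pics/side0.png'),cv2.COLOR_BGR2HSV)
print(a[192,262],a[184,228],b[189,364],b[212,350],a[216,275])
E
sed -i 's/(8,200,120),(20,255,255)/(5,150,100),(20,255,255)/' h.py
python3 - <<'E'
from h import *
P={n:read_camera(n) for n in ['scene','side']}
for ps in [list(P.values()),[P['scene']],[P['side']]]:
  for yaw in (.1,-.25):
    print(fit(ps,[.479,-.158,yaw,.75]))
E
```

```text
[ 14 184 230] [ 13 183 234] [ 17 194 244] [176  35 103] [  2  77 129]
(array([ 0.47346097, -0.15208946, -0.22871555,  0.697162  ]), np.float64(256.39607843137253), [np.float64(3958.0), np.float64(3066.0)])
(array([ 0.47383656, -0.1519734 , -0.23411991,  0.70347264]), np.float64(257.3254901960784), [np.float64(3958.0), np.float64(3066.0)])
(array([ 0.47076332, -0.15359493, -0.23544952,  0.65630094]), np.float64(95.29411764705881), [np.float64(3958.0)])
(array([ 0.47079344, -0.15363469, -0.236256  ,  0.65532842]), np.float64(95.10588235294117), [np.float64(3958.0)])
(array([ 0.4760964 , -0.15309275, -0.23240006,  0.61223861]), np.float64(77.30588235294118), [np.float64(3066.0)])
(array([ 0.47591483, -0.1526073 , -0.23243129,  0.62388204]), np.float64(77.74901960784314), [np.float64(3066.0)])
```

```bash
python3 - <<'E'
from h import *
import plant
print([n for n in dir(plant) if not n.startswith('_')], getattr(plant,'grasp_offset',None))
p=read_camera('side')
for uv in [(303,131),(342,129),(345,100),(443,118),(262,180),(288,160)]:
    o,d=ray(p,uv); print(uv,(o-d*o[2]/d[2]).round(3))
print(get_state()['time'])
# path row deltas
E
```

```text
['Unreachable', 'get_state', 'grasp_offset', 'mark_of', 'read_camera', 'sign_off', 'silhouettes', 'spot_in'] 0.0187
(303, 131) [ 0.689 -0.478  0.   ]
(342, 129) [ 0.581 -0.512  0.   ]
(345, 100) [ 0.606 -0.682  0.   ]
(443, 118) [ 0.298 -0.634  0.   ]
(262, 180) [ 0.731 -0.233  0.   ]
(288, 160) [ 0.691 -0.331  0.   ]
1.95
```

>>> jog_arm:
  targets: "28 38 0 0 0 -6.5 -1;28 38 0 0 0 -6.5 -1;28 38 0 0 0 -6.5 -1;28 38 0 0 0 -6.5 -1;28 38 0 0 0 -6.5 -1"
  force: 20

```text
time: 2.37
eef_pos: [0.3449, -0.4673, 0.1908]
tcp_rot: [0.991, -0.135, -0.001, 0.001]
contact_force: [0.2, -1.2, 0.7]
opening: 0.298
```

>>> jog_arm:
  targets: "15 28 0 0 0 1 -1;15 28 -20 0 0 1 -1;15 28 -20 0 0 0 -1;15 28 -20 0 0 0 -1;15 28 -20 0 0 0 -1;10 20 -20 0 0 0 -1;8 15 -20 0 0 0 -1;0 0 0 0 0 0 -1"

```text
time: 3.03
eef_pos: [0.4459, -0.2785, 0.0717]
tcp_rot: [0.993, -0.115, 0.004, 0.005]
contact_force: [-1.0, -0.1, -0.3]
opening: 0.002
```

```bash
python3 - <<'E'
from h import *
s=get_state();print(s['time'],s['eef_pos'],s['contact_force'])
p=read_camera('side');q=read_camera('scene')
h=np.hstack([p['pixels'][100:340,190:590],q['pixels'][60:300,120:520]]);cv2.imwrite('pics/near.png',h)
v=np.array([.4737,-.153]);ey=np.array([.23,.973]);print((s['eef_pos'][:2]-v)@ey,(s['eef_pos'][:2]-v)@[.973,-.23])
E
```

```text
3.0333 [ 0.44594161 -0.27846699  0.07172784] [-0.98004151 -0.11741668 -0.2780728 ]
-0.1284638072973897 0.0018484902809852916
```

View pics/near.png

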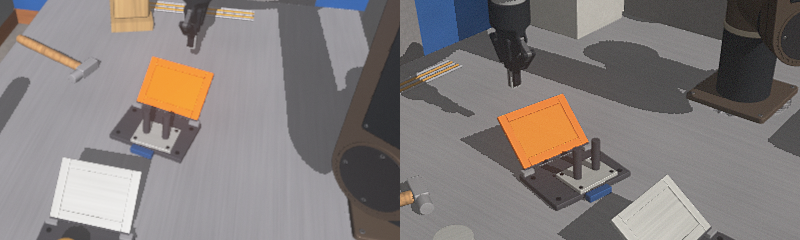

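>>> jog_arm:
  targets: "2 10 -5 0 0 0 -1;2 10 -4 0 0 0 -1;2 10 0 0 0 0 -1;2 10 0 0 0 0 -1;2 10 3 0 0 0 -1;2 10 4 0 0 0 -1;2 10 4 0 0 0 -1;2 10 4 0 0 0 -1"

```text
time: 3.8
eef_pos: [0.4665, -0.2036, 0.0888]
tcp_rot: [0.993, -0.12, 0.011, 0.012]
contact_force: [-0.8, 0.3, 0.0]
opening: -0.001
```

```bash
cat > chk.py <<'E'
from h import *
import sys
s=get_state();print(s['time'],s['eef_pos'],s['contact_force'])
p=read_camera('side');q=read_camera('scene')
h=np.hstack([p['pixels'][100:340,190:590],q['pixels'][60:300,120:520]]);cv2.imwrite(f'pics/{sys.argv[1]}.png',h)
v=np.array([.4737,-.153]);ey=np.array([.23,.973]);print((s['eef_pos'][:2]-v)@ey,(s['eef_pos'][:2]-v)@[.973,-.23])
a0=float(sys.argv[2])
for ps,v in (([p,q],[.4737,-.153,-.232]),([q],[.4708,-.1536,-.236]),([p],[.476,-.1528,-.2324])): print(fit(ps,v+[a0],True))
print(fit([p,q],[.4737,-.153,-.232,a0]))
E
python3 chk.py n2 1.1
```

```text
3.8 [ 0.4664967  -0.20359138  0.08880889] [-0.75390595  0.28830893  0.00364119]
-0.05088216794774291 0.004627208206120699
(array([0.68682617]), np.float64(272.5607843137255), [np.float64(3068.0), np.float64(3959.0)])
(array([0.6546875]), np.float64(94.86666666666666), [np.float64(3959.0)])
(array([0.62205078]), np.float64(78.87450980392157), [np.float64(3068.0)])
(array([ 0.47349493, -0.15196392, -0.2288989 ,  0.69655909]), np.float64(253.09411764705885), [np.float64(3068.0), np.float64(3959.0)])
```

View pics/n2.png

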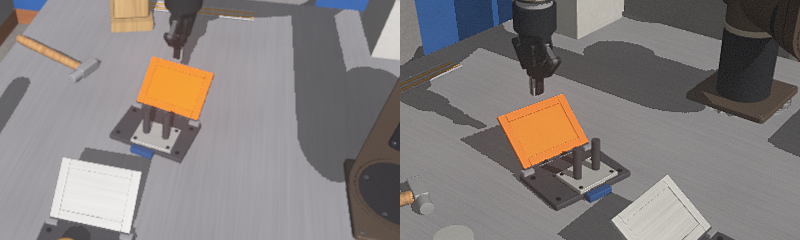

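```bash
python3 - <<'E'
from h import *
p=read_camera('side');q=read_camera('scene')
e=get_state()['eef_pos']
v=[.4737,-.153,-.232,.68]
for n,c in (('side',p),('scene',q)):
    im=c['pixels'].copy(); u=proj(c,e)[0]; b=proj(c,box(v)); print(n,u)
    im=cv2.resize(im,None,fx=4,fy=4,interpolation=cv2.INTER_CUBIC)
    for w,col in [(u,(0,255,0))]+[(k,(255,0,0)) for k in b]: cv2.circle(im,tuple(int(t) for t in (w+.5)*4),5,col,-1)
    c0=(proj(c,[[.47,-.16,.05]])[0]*4).astype(int)
    cv2.imwrite(f'pics/ov_{n}.png',im[c0[1]-350:c0[1]+250,c0[0]-400:c0[0]+400])
E
```

```text
side [365.42971343 172.0726122 ]
scene [256.39980196 173.56545857]
```

View pics/ov_side.png

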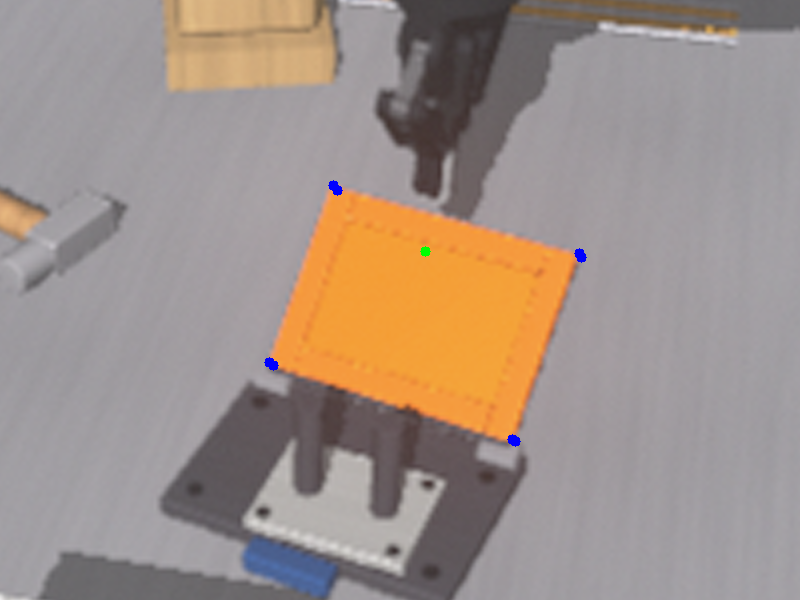

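View pics/ov_scene.png

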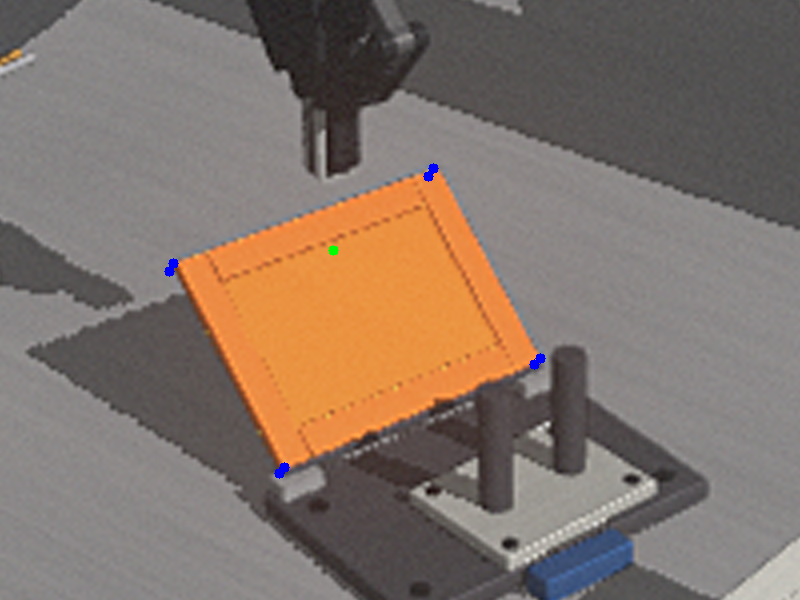

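```bash
python3 - <<'E'
from h import *
p=read_camera('side');q=read_camera('scene')
s=get_state();e=s['eef_pos'];print(e,s['qpos'])
c0=[(proj(c,[[.47,-.16,.05]])[0]*4).astype(int) for c in (p,q)]
us=[np.array([c0[0][0]-400+427,c0[0][1]-350+195])/4-.5,np.array([c0[1][0]-400+325,c0[1][1]-350+176])/4-.5]
X=tri([(p,us[0]),(q,us[1])]);print(us,X,X-e,proj(p,X)-us[0],proj(q,X)-us[1])
w=read_camera('wrist');save(w,'w1');print(w['world_from_camera'])
E
```

```text
[ 0.46605439 -0.20481285  0.08789548] [-0.60754555  0.0160693   2.08327046 -0.01228832  1.01299192  1.21036255]
[array([365.75, 158.  ]), array([254.25, 155.  ])] [ 0.46795326 -0.2047765   0.12734561] [1.89887615e-03 3.63504028e-05 3.94501306e-02] [[ 0.09156027 -0.51687757]] [[0.27231379 0.54975934]]
[[-0.23908504  0.93923225  0.24633539  0.53011726]
 [-0.97077951 -0.23660041 -0.04009217 -0.21716508]
 [ 0.0206272  -0.24872279  0.96835505  0.27196876]
 [ 0.          0.          0.          1.        ]]
```

View pics/w1.png

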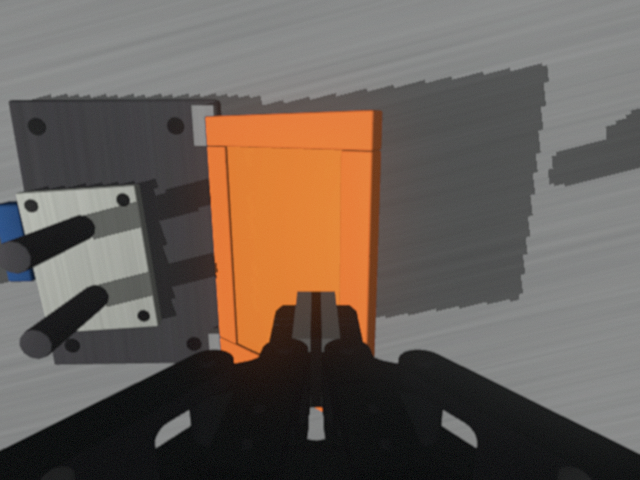

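```bash
python3 - <<'E'
from h import *
w=read_camera('wrist')
e=get_state()['eef_pos']
ex=np.array([np.cos(.232),-np.sin(.232),0]);ey=np.array([np.sin(.232),np.cos(.232),0])
h=np.array([.4737,-.153,0])
pl=[h+a*.085*ex+b*.12*ey+[0,0,.012] for a in(-1,1) for b in(0,1)]
for dz in (0,.04):
    W=dict(w);M=w['world_from_camera'].copy();M[2,3]+=dz;W['world_from_camera']=M
    im=w['pixels'].copy()
    for k in proj(W,box([.4737,-.153,-.232,.68])): cv2.circle(im,tuple(int(t) for t in k),4,(255,0,0),-1)
    for k in proj(W,pl): cv2.circle(im,tuple(int(t) for t in k),4,(0,0,255),-1)
    cv2.circle(im,tuple(int(t) for t in proj(w,e)[0]),4,(0,255,0),-1)
    cv2.imwrite(f'pics/wov{int(dz*100)}.png',im)
E
```

```text
(no output)
```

View pics/wov0.png

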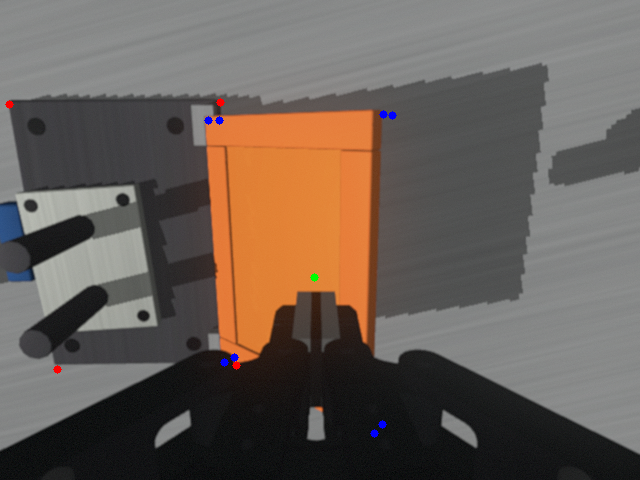

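View pics/wov4.png

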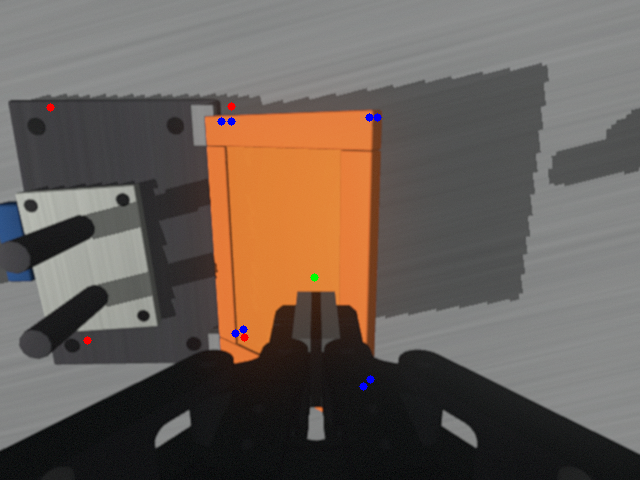

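```bash
python3 - <<'E'
from h import *
w=read_camera('wrist')
e=get_state()['eef_pos']
for dz in (0,.01,.02,.03,.04,.05): print(dz,proj(w,e+[0,0,dz])[0].round(1), proj(w,e+[.011,0,dz])[0].round(1))
for ps in [[w]]: print(get_state()['time'])
E
```

```text
0 [314.6 277.2] [308.7 254.7]
0.01 [315.  284.9] [308.8 261.4]
0.02 [315.5 293.5] [309.  268.8]
0.03 [316.  303.2] [309.1 277.1]
0.04 [316.6 314. ] [309.2 286.5]
0.05 [317.3 326.2] [309.4 297.1]
4.25
```

>>> jog_arm:
  targets: "-4 -16 3 0 0 0 -1;-4 -16 3 0 0 0 -1;-4 -16 0 0 0 0 -1;-4 -16 0 0 0 0 -1;-4 -16 0 0 0 0 -1;0 -4 -10 0 0 0 -1;0 0 -20 0 0 0 -1;0 0 -20 0 0 0 -1;0 0 -14 0 0 0 -1;0 0 0 0 0 0 -1"

```text
time: 5.08
eef_pos: [0.4434, -0.2947, 0.0246]
tcp_rot: [0.992, -0.124, 0.01, 0.011]
contact_force: [-0.6, 0.2, -0.4]
opening: -0.001
```

```bash
python3 chk.py n3 .68; python3 - <<'E'
from h import *
from scipy.spatial.transform import Rotation as R
s=get_state();r=R.from_quat(s['tcp_rot']);c,n=np.cos(-.232),np.sin(-.232)
T=R.from_matrix(np.array([[c,n,0],[n,-c,0],[0,0,-1]]));print(np.degrees((T*r.inv()).as_rotvec()))
print(s['eef_pos'],s['contact_force'])
E
```

```text
5.0833 [ 0.44338425 -0.29466751  0.0245572 ] [-0.63917246  0.16106294 -0.38861651]
-0.1448151090232053 0.0030863051834388935
(array([0.69904297]), np.float64(274.0), [np.float64(3068.0), np.float64(3961.0)])
(array([0.65457031]), np.float64(94.37254901960785), [np.float64(3961.0)])
(array([0.61759766]), np.float64(77.38039215686274), [np.float64(3068.0)])
(array([ 0.4731146 , -0.15173155, -0.22827443,  0.68471849]), np.float64(258.4039215686275), [np.float64(3068.0), np.float64(3961.0)])
[1.52091348 1.15722897 0.87001387]
[ 0.44477343 -0.29577578  0.02716733] [0.58738123 0.39828795 0.34853178]
```

View pics/n3.png

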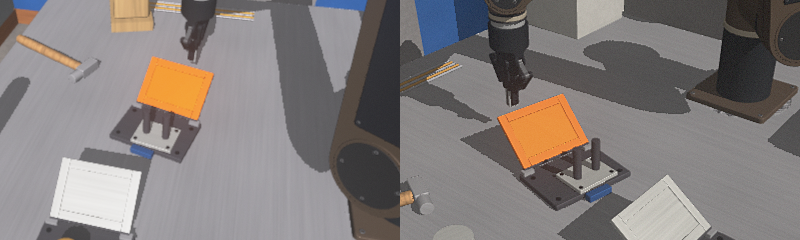

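```bash
python3 - <<'E'
from h import *
p=read_camera('side');q=read_camera('scene');e=get_state()['eef_pos']
print(proj(p,[e,e+[0,0,.039]]),proj(q,[e,e+[0,0,.039]]))
X=tri([(p,(383,161)),(q,(234,165))]);print(e,X,proj(p,X),proj(q,X))
a=p['pixels'][120:195,330:430];b=q['pixels'][120:195,190:290]
cv2.imwrite('pics/tip.png',cv2.resize(np.hstack([a,b]),None,fx=4,fy=4,interpolation=cv2.INTER_CUBIC))
E
```

```text
[[378.27777905 170.32145222]
 [379.56207303 157.20965952]] [[231.5084005  180.96179137]
 [229.93620731 164.21257621]]
[ 0.44613334 -0.2970042   0.02921648] [ 0.43669418 -0.29471306  0.06174524] [[383.0995001  160.46092099]] [[234.29203568 165.57988588]]
```

View pics/tip.png

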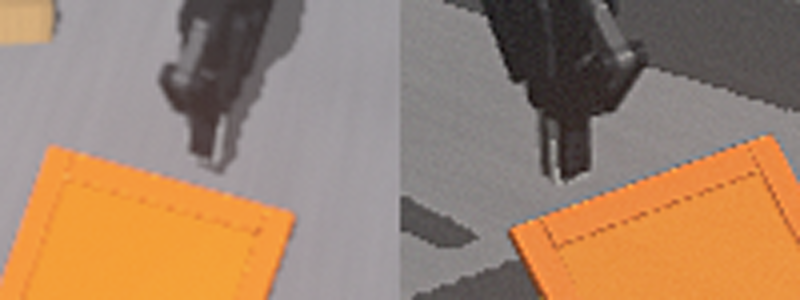

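>>> jog_arm:
  targets: "3 11 -3 1.5 1 1 -1;3 11 0 0 0 0 -1;3 11 0 0 0 0 -1;2 10 0 0 0 0 -1;2 8 0 0 0 0 -1;2 8 2 0 0 0 -1;2 8 3 0 0 0 -1;2 8 4 0 0 0 -1"

```text
time: 5.95
eef_pos: [0.4691, -0.2305, 0.0474]
tcp_rot: [0.994, -0.11, 0.008, 0.018]
contact_force: [-4.0, -4.0, 0.7]
opening: 0.001
```

```bash
python3 chk.py n4 .8
```

```text
5.95 [ 0.46913778 -0.23047034  0.04739583] [-3.99143159 -4.03437663  0.74859597]
-0.07642795157000223 0.013379135499234215
(array([0.97876953]), np.float64(246.6), [np.float64(3169.0), np.float64(4131.0)])
(array([0.92158203]), np.float64(151.01960784313724), [np.float64(4131.0)])
(array([0.876875]), np.float64(124.85882352941177), [np.float64(3169.0)])
(array([ 0.47348077, -0.15190211, -0.230982  ,  0.94801414]), np.float64(226.20784313725488), [np.float64(3169.0), np.float64(4131.0)])
```

View pics/n4.png

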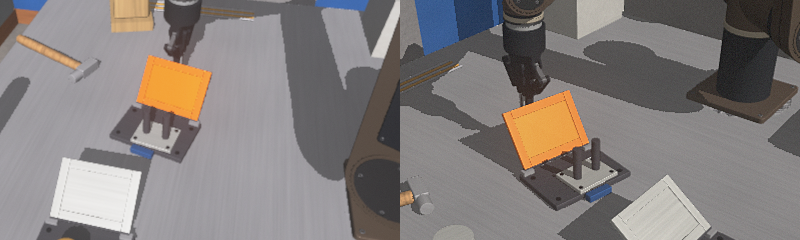

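>>> jog_arm:
  targets: "1 8 3 0 0 0 -1;1 8 3 0 0 0 -1;1 8 3 0 0 0 -1;1 8 3 0 0 0 -1;1 8 2 0 0 0 -1;1 6 2 0 0 0 -1"

```text
time: 6.55
eef_pos: [0.4798, -0.1852, 0.067]
tcp_rot: [0.994, -0.11, 0.015, 0.022]
contact_force: [0.8, -3.1, -2.1]
opening: -0.001
```

```bash
python3 chk.py n5 1.3
```

```text
6.55 [ 0.47982741 -0.18516543  0.06700004] [ 0.80649515 -3.05580287 -2.08575486]
-0.02988766084938997 0.013360016354174328
(array([1.45193359]), np.float64(239.60392156862747), [np.float64(2873.0), np.float64(3848.0)])
(array([1.44872559]), np.float64(197.721568627451), [np.float64(3848.0)])
(array([1.45073242]), np.float64(131.32549019607845), [np.float64(2873.0)])
(array([ 0.47394128, -0.1539714 , -0.22915473,  1.46657685]), np.float64(224.8078431372549), [np.float64(2873.0), np.float64(3848.0)])
```

View pics/n5.png

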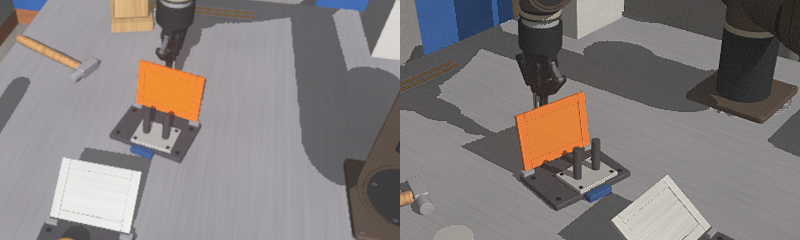

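>>> jog_arm:
  targets: "1 4 1 0 0 0 -1;1 3 0 0 0 0 -1;0 0 0 0 0 0 -1"

```text
time: 6.9
eef_pos: [0.4812, -0.1762, 0.0675]
tcp_rot: [0.994, -0.109, 0.014, 0.021]
contact_force: [-0.0, -1.6, 0.8]
opening: -0.0
```

```bash
python3 chk.py n6 1.5
```

```text
6.9 [ 0.48119168 -0.1762449   0.06754026] [-0.04603322 -1.59689146  0.80054992]
-0.02089419719416084 0.012635730992495355
(array([1.52936719]), np.float64(252.5921568627451), [np.float64(2742.0), np.float64(3724.0)])
(array([1.51658203]), np.float64(196.0392156862745), [np.float64(3724.0)])
(array([1.52768555]), np.float64(126.38039215686274), [np.float64(2742.0)])
(array([ 0.47383199, -0.15435491, -0.22705095,  1.54065045]), np.float64(234.37254901960785), [np.float64(2742.0), np.float64(3724.0)])
```

>>> jog_arm:
  targets: "1 4 0 0 0 0 -1;0 1 0 0 0 0 -1"

```text
time: 7.17
eef_pos: [0.4821, -0.1718, 0.0675]
tcp_rot: [0.994, -0.11, 0.014, 0.021]
contact_force: [0.6, -3.2, 0.3]
opening: 0.005
```

```bash
python3 chk.py n7 1.55; python3 - <<'E'
from h import *
p=read_camera('side');q=read_camera('scene')
o=[]
for c in (p,q):
    u=proj(c,[[.4737,-.153,.07]])[0].astype(int);S=4
    im=cv2.resize(c['pixels'],None,fx=S,fy=S,interpolation=cv2.INTER_CUBIC)
    for a,col in ((1.57,(255,0,0)),):
        b=((proj(c,box([.4737,-.153,-.23,a]))+.5)*S).astype(int)
        for i in range(8):
            for j in range(i):
                if bin(i^j).count('1')==1: cv2.line(im,tuple(int(t) for t in b[i]),tuple(int(t) for t in b[j]),col,1)
    o.append(im[u[1]*S-220:u[1]*S+220,u[0]*S-200:u[0]*S+200])
cv2.imwrite('pics/ov7.png',np.hstack(o))
E
```

```text
7.1667 [ 0.48212121 -0.17178942  0.0675223 ] [ 0.57366616 -3.16481137  0.33302006]
-0.016345223346600754 0.012515407064020509
(array([1.56582178]), np.float64(262.5019607843137), [np.float64(2656.0), np.float64(3636.0)])
(array([1.56875]), np.float64(191.23137254901962), [np.float64(3636.0)])
(array([1.56511719]), np.float64(133.64313725490197), [np.float64(2656.0)])
(array([ 0.47409984, -0.15432929, -0.22867897,  1.58114054]), np.float64(234.86274509803923), [np.float64(2656.0), np.float64(3636.0)])
```

View pics/ov7.png

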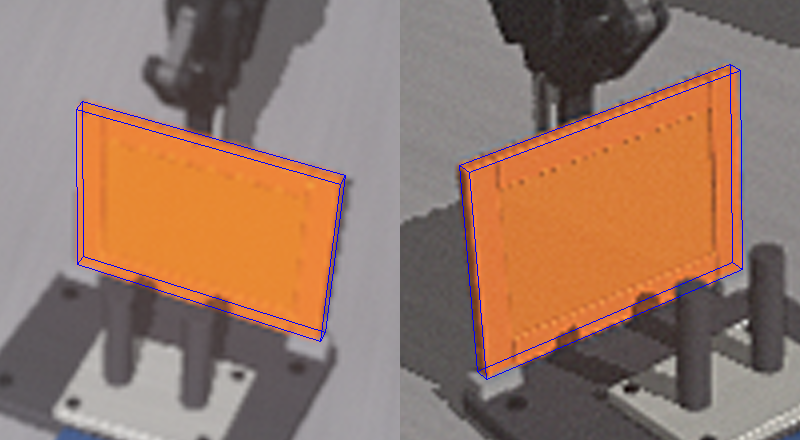

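>>> jog_arm:
  targets: "-2 -8 0 0 0 0 -1;-4 -16 0 0 0 0 -1;-5 -20 0 0 0 0 -1;-5 -20 5 0 0 0 -1;-5 -20 20 0 0 0 -1;-5 -20 20 0 0 0 -1;-5 -20 20 0 0 0 -1;0 0 0 0 0 0 -1"

```text
time: 8.03
eef_pos: [0.4426, -0.2944, 0.1277]
tcp_rot: [0.994, -0.109, 0.006, 0.012]
contact_force: [0.1, -0.5, 0.7]
opening: -0.0
```

```bash
python3 chk.py n8 1.55; python3 - <<'E'
from h import *
p=read_camera('side');q=read_camera('scene');pu=[(c,mark_of('flange',c)[0]['uv']) for c in (p,q)];print(tri(pu));pu=[(c,mark_of('steel_screen_edge',c)[0]['uv']) for c in (p,q)];print(tri(pu))
E
```

```text
8.0333 [ 0.4426246  -0.29437113  0.12765167] [ 0.11035856 -0.50726087  0.65602179]
-0.14470145585140776 0.002278993894751999
(array([1.56977539]), np.float64(269.73333333333335), [np.float64(2644.0), np.float64(3631.0)])
(array([1.56875]), np.float64(191.22745098039215), [np.float64(3631.0)])
(array([1.57203125]), np.float64(134.74901960784314), [np.float64(2644.0)])
(array([ 0.47394106, -0.1541809 , -0.22387439,  1.58130154]), np.float64(239.28627450980395), [np.float64(2644.0), np.float64(3631.0)])
[ 0.48321048 -0.07192173  0.00999664]
[0.55148713 0.09173819 0.0825553 ]
```

View pics/n8.png

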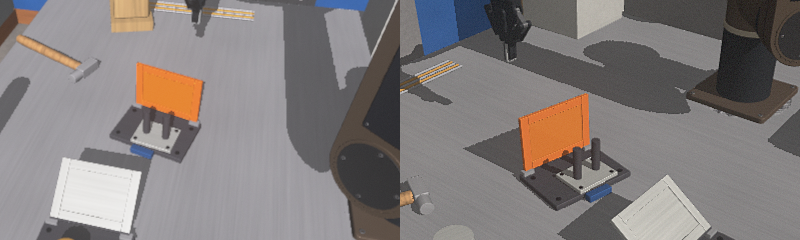

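The screen holds upright at about 1.57 rad, the arm is clear of it, and the flange and the aluminium screen sit where they were.

```bash
python3 -c "
from plant import *
print(sign_off(), get_state()['time'])"
```

```text
the job is handed in; nothing more can be done
the job is handed in; nothing more can be done
```

The amber screen is folded up to upright and let go. I pushed it from behind with the shut fingertips, backed the arm off about 130 mm, and handed in at about 8 s.

**Last checks, with the arm clear:**
- **Amber screen:** the angle fitted from the side and scene cameras is 1.57 rad from each camera and from both together. With the hinge position also left free, the fit gave 1.58. Both agree with the readings taken while still pushing, so the screen did not spring back.
- **Flange and aluminium screen:** both measured within about 5 mm of where they started, which is the scatter of the detectors. The final picture shows neither disturbed, and the arm touched neither.
- **Forces:** contact readings at the end of each move stayed below about 6 N.

**What disagreed:**
- **Reported tip height:** the fingertips were seen about 39 mm higher in the images than the reported TCP, in all three cameras. My first push went over the screen without touching it, so I lowered the tool by that amount and pushed again.
- **Early angle fits:** before any contact, the fits for the screen's starting angle ranged from 0.61 to 0.70 rad. They came together as the screen neared upright.

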